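Lock the food processor's lid and hold the pulse dial on its third step

TASK

The food processor is loaded with nuts but its lid is not locked: take the lid by its feed chute and turn it clockwise (seen from above) until you feel it come up against its stop, then let go of it and only then turn the spring-return pulse dial on the motor block clockwise past its first two clicks to the third, at the end of its travel. The dial springs back to off if it is let go, so the program finishes with the fingers still holding the dial on the third step and the lid still locked. Do not knock the other things on the counter about.

Things in the scene. Friction and masses are not known exactly. Their poses are not given: they have to be found in the camera images.
- processor: white food processor, fixed; origin on the counter under its foot's centre, x to its back, y to its left, z up; front roughly to the robot. Motor block 140 (x) by 118 mm (y), centre y = 75 mm, top 184 mm up, dial on top. Bowl 145 mm across, axis x = 0, y = -70 mm, handle to the front right, 152 mm high. Wall cabinets: lower edge 0.47 m over the counter, handles from x = 0.57 m (robot's frame).
- lid (a joint): the lid's turn about the bowl's upright axis, rad: grows clockwise seen from above to a hard stop at 0.60 (locked: the tongue on its rim is in the catch on the motor block). It starts unlocked, between 0 and 0.25, turns stiffly (about 0.15 N m of friction) and stays where it is left.
- chute_top (a point): middle of the top of the grey lid's feed chute, 40 mm from the bowl's axis, 241 mm above the counter; x points level from the bowl's axis through the chute, z up, turning with the lid. The chute is an upright block 42 mm (x) by 58 mm (y) that stands 67 mm above the lid, which is 153 mm across; the black pusher in it rises 4 mm above this point.
- dial (a joint): turn of the pulse dial about its upright axis, rad: 0 = off, grows clockwise seen from above; clicks (notches) at 0.40, 0.80 and 1.20, hard stop at 1.22. A spring always returns it to 0; turning it takes up to 0.25 N m, holding it on the third step 0.08 to 0.17 N m.
- dial_top (a point): middle of the top of the black dial's wing grip, on the dial's axis, 220 mm above the counter; x points along the wing to the white pointer line, z up, turning with the dial. The wing is an upright bar 54 mm long (x), 14 mm thick (y), 26 mm high over a round skirt of 30 mm radius. At off it points 0.6 rad to the left (counterclockwise) of the processor's x axis.
- peanut_jar: bystander: jar with a black lid, 65 mm across, 98 mm tall, to the left of the motor block; origin at the centre of its underside
- onion: bystander: onion, about 75 mm, to the right of the bowl; origin at the centre of its underside
- spoon: bystander: steel table spoon, 199 x 41 x 16 mm, lying at the left end of the counter; origin at the centre of its underside
- sauce_bottle: bystander: orange squeeze bottle, 71 mm across, 238 mm tall, at the back right; origin at the centre of its underside
- oil_bottle: bystander: dark oil bottle, 63 mm across, 276 mm tall, at the back right; origin at the centre of its underside
- spice_red: bystander: spice jar with a red cap, 45 mm across, 106 mm tall, at the back right; origin at the centre of its underside
- honey_jar: bystander: honey jar, 72 mm across, 87 mm tall, at the back right; origin at the centre of its underside

How it is judged (in metres and radians):
On the way, in this order (a step that is already met when the one before it is completed fails the run):
1. the lid is turned clockwise to its stop (within 0.04 rad) while the dial is still off (value of joint lid above 0.56 rad and value of joint dial below 0.2 rad), for 0.2 s.
2. the fingers hold the dial on its third step (value of joint lid above 0.56 rad and value of joint dial above 1.11 rad and contact force between the fingers and dial above 1 N), for 0.5 s.
At the end, for the whole second after the job is handed in: the dial is on its third step (joint above 1.11 rad), held there by the fingers (contact force above 1 N); the lid is locked (joint above 0.56 rad) and not touched (all of step 2 and contact force between each of the arm, the fingers and lid below 0.1 N); the arm keeps its last pose, push and grip.
It fails at once if the dial is turned while the lid is not locked (value of joint dial above 0.3 rad and value of joint lid below 0.56 rad).
It fails at once if one of the things standing round is moved by more than 30 mm (distance of any of peanut_jar, onion, spoon, sauce_bottle, oil_bottle, spice_red, honey_jar from where it was at the start of the episode above 0.03 m).
It also fails if it takes over 48 s, if anything falls off the work surface, if the arm or the gripper's body presses on something with over 40 N, if the wrist force passes 120 N, or if a joint passes its speed limit or range.

ROBOT

A 6-joint arm with a two-finger parallel gripper is mounted at the origin on a cart in front of the work surface, level with it; the furniture and walls round the work are solid. World frame = base frame: x ahead of the robot, y to its left, z up, the work surface at z = 0. Lengths are in mm, angles in rad, forces in N, time in s.
With the tool pointing down it reaches from about 350 to 875 mm from the base axis. Payload 15.5 kg.
Tool frame: the origin (TCP) lies between the finger pads; the fingertips stand 25 mm ahead of it and the grasp point (between the pads) lies 6 mm ahead of it; z points along the fingers, y is the line along which they close (so a half turn about z gives the same grasp; the last joint's range is limited). The gripper opens to 85 mm and grips with 20 to 120 N. Pads are 22 mm wide; open, the fingers measure 114 mm over their backs; the gripper's body (76 mm by 85 mm) begins 54 mm behind the grasp point. The pads swing forward as they close: fully open they stand 13 mm farther back than shut.
Start: joints at [1.244, 0.494, 1.345, -0, 1.302, -0.096], TCP at [143.576, 608.286, 227.377] pointing down, gripper open.
Joint ranges: [-2.91, 2.91], [-0.82, 2.16], [0.22, 2.67], [-1.22, 4.37], [0.12, 2.79], [-3.08, 3.08]. Speed limits (rad/s): [1.89, 1.89, 2.57, 3.01, 3.01, 3.01].

INTERFACE

Orientations are given as a unit quaternion [x, y, z, w].
In Python, from plant import r gives the robot as it stands. The module is installed in compiled form; this text tells all that it offers.
- The arm moves only by the tool carry_out, never from a script. Its argument "rows" is a list of rows, each a list of 7 numbers: the turn, a rotation vector about the world's x, y, z in rad, then the shift along the world's x, y, z in m, then the opening, from -1 (shut) to 1 (fully open). A call has exactly 5 rows; each row is the pose to reach, as a shift and turn from the pose commanded when the call began; what a row does not reach only later rows make up. A row lasts 1/10 s, in which the tool goes at most 50 mm and 8.59 degrees, less where a joint would pass 70% of its speed; a pose out of reach is approached as far as the arm can. A call with a gripper value outside its range is refused whole. The fingers move at their own pace and stop on an object; "force" is the grip in N (left out, the last holds). Time passes only in rows, so rows that repeat a pose let the fingers close, or fill a call up. It gives the time, the measured TCP pose, the force, the opening and the grip force at its end, in the units of the state.
- r.state(): the state, without advancing time (a new reading comes with each control period).
- r.camera(name): name is "scene" or "top" or "wrist"; returns (picture, depth): 400x640x3 uint8, blue, green, red; 400x640 float32, mm along the optical axis (not along the pixel's ray), 0 where there is no reading.
- r.camera_params(name): a dict with "K" (3x3 intrinsics, pixels), "dist_coeffs" ([k1, k2, p1, p2, k3] as OpenCV has them; the pictures are not rectified), "world_from_camera" (4x4, takes a point from camera to world coordinates); the wrist camera has in their place "hand_eye" (4x4, takes a point from camera to tool coordinates, whose origin is the TCP and whose axes are the flange's). Camera axes: x right, y down, z forward; pixel columns grow to the right and rows downward; lengths in mm; the calibration is good to about 2 mm. A picture is of the moment at which its call begins: read the wrist's pose just before it. camera_params takes no time and is no camera call.
- r.sign_off(): hands the job in; it is judged then, once.
The state is a dict: "time": time; "joint_positions": joint angles; "dq": joint speeds; "joint_efforts": joint torques, N m; "tcp_pos": TCP position; "eef_rot": TCP orientation; "wrist_force": force on the tool from outside, world axes, zero at the start; "ft_torque": the same for the moment, N m; "gripper_width": finger opening in mm; "gripper_force": force on a finger pad.
Only numpy, scipy, OpenCV 4.12 (cv2) and the standard library are available. Lean on these libraries where they do the work, as an engineer would, in place of code of your own. Each camera call takes 0.05 s, during which the arm holds its last target. There are 200 camera calls.

## Working session

There is one attempt and no reset: what is moved stays moved. The work goes in short steps, Python scripts to look and compute and a tool call to move; the robot and the scene stay as the last step left them, time stands still between calls to the robot, and variables do not carry over. Pictures are saved under pics/ and viewed, at most 10 in all, crops included, and the job is handed in when it is done.

Besides the shell and the picture viewer there is one more tool, called after "Request:" in YAML: its name, and indented under it one key for each argument. carry_out: Moves the arm, as the interface text tells. Its arguments: {"type":"object","properties":{"rows":{"type":"array"},"force":{"type":"number"}},"required":["rows"]}

```bash
mkdir -p pics
cat > h.py <<'E'
import numpy as np, cv2
from plant import r
def pts(name):
    s=r.state(); im,d=r.camera(name); p=r.camera_params(name)
    h,w=d.shape; u,v=np.meshgrid(np.arange(w),np.arange(h))
    n=cv2.undistortPoints(np.stack([u,v],-1).reshape(-1,1,2).astype(np.float64),np.array(p["K"]),np.array(p["dist_coeffs"])).reshape(h,w,2)
    P=np.concatenate([n,np.ones((h,w,1))],-1)*d[...,None]
    if name=="wrist":
        from scipy.spatial.transform import Rotation as R
        T=np.eye(4);T[:3,:3]=R.from_quat(s["eef_rot"]).as_matrix();T[:3,3]=s["tcp_pos"];T=T@np.array(p["hand_eye"])
    else: T=np.array(p["world_from_camera"])
    W=P@T[:3,:3].T+T[:3,3]; W[d==0]=np.nan
    return im,W
E
python3 - <<'E'
from h import *
s=r.state();print({k:np.round(v,3).tolist() for k,v in s.items()})
for n in("scene","top"):
    im,W=pts(n);cv2.imwrite(f"pics/{n}0.png",im);np.save(n+"0.npy",W);print(n,np.round(r.camera_params(n)["world_from_camera"],2).tolist())
E
```

```text
{'time': 0.0, 'joint_positions': [1.244, 0.494, 1.346, 0.0, 1.303, -0.095], 'dq': [-0.0, 0.0, -0.0, 0.001, 0.001, -0.002], 'joint_efforts': [-0.002, -88.213, -38.389, -0.0, 0.01, 0.0], 'tcp_pos': [143.404, 607.942, 226.811], 'eef_rot': [0.116, 0.993, -0.001, -0.0], 'wrist_force': [-0.564, -0.318, -0.128], 'ft_torque': [-0.012, -0.024, 0.037], 'gripper_force': 0.0, 'gripper_width': 85.023}
scene [[0.03, -0.89, 0.46, -53.53], [-1.0, -0.03, 0.01, -156.86], [0.01, -0.46, -0.89, 1378.35], [0.0, 0.0, 0.0, 1.0]]
top [[0.27, -0.91, 0.31, 203.12], [-0.96, -0.26, 0.08, -214.77], [0.0, -0.32, -0.95, 1248.82], [0.0, 0.0, 0.0, 1.0]]
```

View pics/scene0.png

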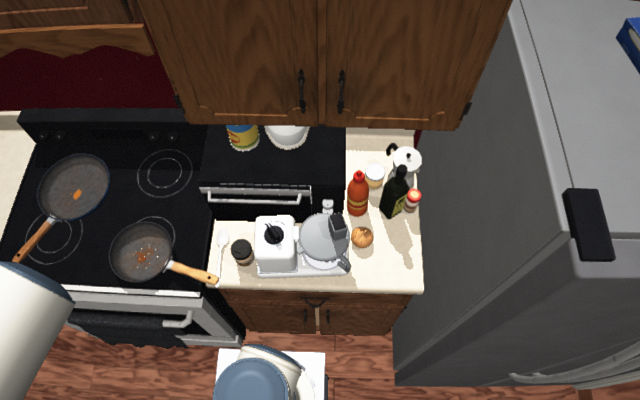

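View pics/top0.png

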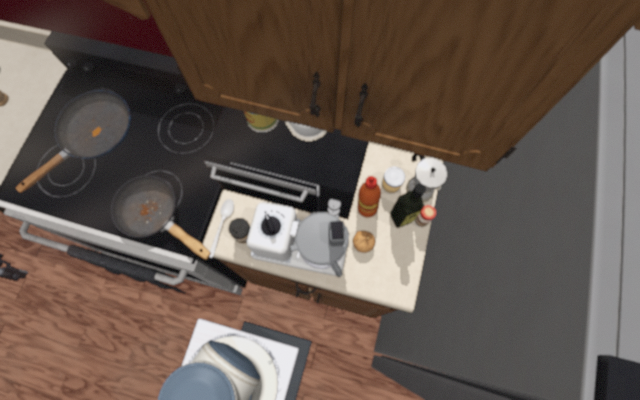

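The scene view shows the motor block at about (277,245), the dial at (273,233), the lid at (323,237) and the chute at (338,228). In the top view the dial is at (271,226), the lid at (321,238) and the chute at (337,233).

```bash
python3 - <<'E'
from h import *
for n,box in(("scene",(200,285,250,370)),("top",(195,275,240,365))):
    W=np.load(n+"0.npy");im=cv2.imread(f"pics/{n}0.png").astype(int)
    a,b,c,d=box;w=W[a:b,c:d].reshape(-1,3);col=im[a:b,c:d].reshape(-1,3)
    z=w[:,2]
    uu,vv=np.meshgrid(np.arange(c,d),np.arange(a,b));uv=np.stack([uu,vv],-1).reshape(-1,2)
    ok=(w[:,1]>-330)&(w[:,1]<60)
    def rep(t,m):
        m=m&ok
        q=w[m]
        if len(q)<4: print(n,t,len(q));return
        rc=cv2.minAreaRect(q[:,:2].astype(np.float32))
        print(n,t,len(q),"med",np.median(q,0).round(1),"uv",uv[m].mean(0).round(),"rect",np.round(rc[0],1),np.round(rc[1],1),round(rc[2],1))
    rep("block top",(z>176)&(z<190)&(col.min(1)>150))
    rep("dial",(z>205)&(z<232)&(uv[:,0]<290))
    rep("chute",(z>232)&(z<255)&(uv[:,0]>310))
    m=(z>166)&(z<182)&(uv[:,0]>296)&ok
    rep("lid",m)
    q=w[m][:,:2]
    c_,rr=cv2.minEnclosingCircle(q.astype(np.float32));print("lid circ",np.round(c_,1),rr)
    print(np.histogram(z[ok],np.arange(0,260,10))[0])
E
python3 - <<'E'
import cv2,numpy as np
a=cv2.imread("pics/scene0.png")[190:285,225:385];b=cv2.imread("pics/top0.png")[185:280,220:380]
cv2.imwrite("pics/crop0.png",cv2.resize(np.hstack([a,b]),(800,238),interpolation=cv2.INTER_CUBIC))
E
```

```text
scene block top 1279 med [443.6 -13.6 181.3] uv [279. 235.] rect [468.6 -61.3] [166.  241.6] 9.7
scene dial 100 med [444.7  -0.9 217.9] uv [272. 231.] rect [446.1  -1.5] [53.1 14.8] 38.2
scene chute 269 med [ 465.4 -183.   243. ] uv [337. 222.] rect [ 469.6 -183.6] [59.1 41.3] 20.6
scene lid 1626 med [ 446.3 -136.7  171.4] uv [321. 235.] rect [ 477.  -143.2] [190.4 152.2] 3.2
lid circ [ 485.1 -139. ] 106.03160858154297
[ 591   47  144  282  542  267  175  152  208  215  216  211  236  210
  215  196  903 1668  921  199   39  104   49  107  318]
top block top 1529 med [444.3 -17.5 182.1] uv [277. 227.] rect [471.5 -60.9] [177.8 232.8] 4.7
top dial 103 med [442.5  -3.6 218.5] uv [269. 223.] rect [444.1  -2.7] [53.6 13.6] 38.8
top chute 358 med [ 466.7 -186.4  243.5] uv [338. 228.] rect [ 503.1 -183. ] [131.9  51.7] 3.1
top lid 1895 med [ 447.7 -139.6  172.1] uv [319. 236.] rect [ 477.  -143.9] [192.7 156.9] 12.6
lid circ [ 485.4 -132.4] 109.9984359741211
[ 739   10   93  204  488  228  178  121  140  128  127  131  165   84
  132  106  753 1898 1166  302   69  124   68  110  345]
```

View pics/crop0.png

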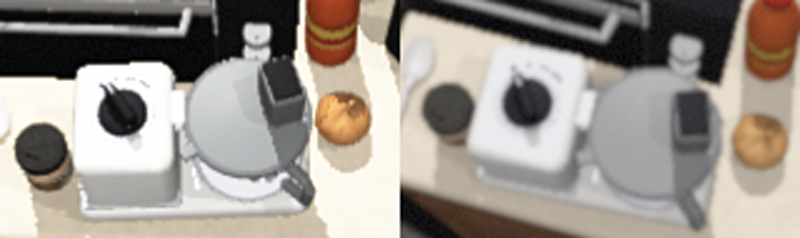

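The pieces agree. The dial is at (445,-2) with its wing at about 0.67 rad, so the processor yaw is about 0.073. The chute is at (470,-184), which puts the bowl axis at about (455,-146). I'll raise the arm and travel above everything.

Request:
carry_out:
  rows:
    - [0, 0, 0, 0.1, -0.1, 0.1, 1]
    - [0, 0, 0, 0.1, -0.1, 0.1, 1]
    - [0, 0, 0, 0.1, -0.1, 0.1, 1]
    - [0, 0, 0, 0.1, -0.1, 0.1, 1]
    - [0, 0, 0, 0.1, -0.1, 0.1, 1]
  force: 40

```text
time: 0.6
tcp_pos: [245.6, 507.4, 329.5]
eef_rot: [0.117, 0.993, 0.001, 0.001]
wrist_force: [-0.3, -0.4, 0.0]
gripper_width: 85.1
gripper_force: 0.0
```

Request:
carry_out:
  rows:
    - [0, 0, 0, 0.15, -0.19, 0, 1]
    - [0, 0, 0, 0.15, -0.19, 0, 1]
    - [0, 0, 0, 0.15, -0.19, 0, 1]
    - [0, 0, 0, 0.15, -0.19, 0, 1]
    - [0, 0, 0, 0.15, -0.19, 0, 1]

```text
time: 1.1
tcp_pos: [394.1, 316.8, 326.5]
eef_rot: [0.116, 0.993, -0.0, -0.001]
wrist_force: [-0.1, -0.6, -0.4]
gripper_width: 85.3
gripper_force: 0.0
```

Request:
carry_out:
  rows:
    - [0, 0, -0.5, 0.05, -0.23, 0, 1]
    - [0, 0, -0.5, 0.05, -0.23, 0, 1]
    - [0, 0, -0.5, 0.05, -0.23, 0, 1]
    - [0, 0, -0.5, 0.05, -0.23, 0, 1]
    - [0, 0, -0.5, 0.05, -0.23, 0, 1]

```text
time: 1.6
tcp_pos: [443.5, 86.3, 326.6]
eef_rot: [0.359, 0.933, -0.0, -0.0]
wrist_force: [0.5, -0.6, -0.3]
gripper_width: 85.2
gripper_force: 0.0
```

Request:
carry_out:
  rows:
    - [0, 0, -0.48, 0, -0.15, 0, 1]
    - [0, 0, -0.48, 0, -0.15, 0, 1]
    - [0, 0, -0.48, 0, -0.15, 0, 1]
    - [0, 0, -0.48, 0, -0.15, 0, 1]
    - [0, 0, -0.48, 0, -0.15, 0, 1]

```text
time: 2.1
tcp_pos: [443.4, -62.1, 326.6]
eef_rot: [0.571, 0.821, -0.0, -0.001]
wrist_force: [0.6, 0.3, -0.1]
gripper_width: 85.2
gripper_force: 0.0
```

```bash
cat > meas.py <<'E'
from h import *
import sys
im,W=pts("wrist");cv2.imwrite(f"pics/{sys.argv[1]}.png",im)
w=W.reshape(-1,3);z=w[:,2]
for t,x0,x1,y0,y1,z0,z1 in(("dial",390,500,-50,45,212,226),("chute",410,520,-245,-120,235,243.5),("pusher",410,520,-245,-120,243.5,252),("lid",350,560,-240,-55,168,182),("block",360,540,-75,75,178,190)):
    q=w[(w[:,0]>x0)&(w[:,0]<x1)&(w[:,1]>y0)&(w[:,1]<y1)&(z>z0)&(z<z1)]
    if len(q)<20: print(t,len(q));continue
    rc=cv2.minAreaRect(q[:,:2].astype(np.float32));print(t,len(q),"z",np.median(q[:,2]).round(1),np.round(rc[0],1),np.round(rc[1],1),round(rc[2],1),"mean",q.mean(0).round(1),"bb",q.min(0).round(),q.max(0).round())
E
python3 meas.py w1
python3 - <<'E'
from h import *
W=np.load("scene0.npy")
for t,u,v in(("onion",362,237),("sauce",358,190),("saucecap",358,174),("oil",398,190),("oven handle",260,195),("cab handle",302,90),("jar",243,248)):
    q=W[v-3:v+4,u-3:u+4].reshape(-1,3);print(t,np.nanmedian(q,0).round())
E
```

```text
dial 1144 z 218.6 [448.2  -1.5] [54.  14.1] 38.3 mean [447.9  -1.2 218.3] bb [425. -21. 212.] [471.  19. 221.]
chute 791 z 238.7 [ 468.9 -176.9] [56.7 30.6] 14.8 mean [ 467.5 -170.4  239.1] bb [ 440. -199.  235.] [ 500. -158.  243.]
pusher 931 z 244.6 [ 468.6 -178.4] [47.2 23. ] 17.8 mean [ 469.6 -177.3  244.6] bb [ 444. -193.  244.] [ 494. -162.  246.]
lid 12066 z 171.9 [ 472.6 -135.7] [174.7 161.6] 0.1 mean [ 456.2 -128.9  172.2] bb [ 385. -217.  168.] [560. -55. 182.]
block 12272 z 182.7 [447.2  -2.1] [129.6 107.5] 3.9 mean [444.8   0.8 182.4] bb [380. -59. 178.] [514.  55. 190.]
onion [ 501. -267.   57.]
sauce [ 613. -247.  163.]
saucecap [ 635. -243.  219.]
oil [ 605. -367.  184.]
oven handle [556.  44. 219.]
cab handle [595. -93. 632.]
jar [435.  99.  96.]
```

View pics/w1.png

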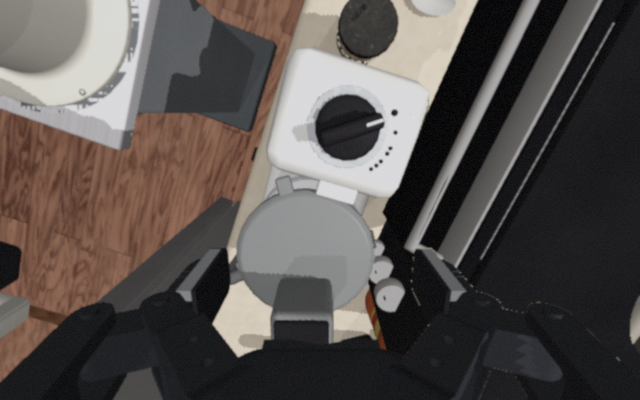

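The wrist view shows the dial at (350,128), the chute at (303,305), the lid tongue at (285,185) and the white catch at (340,192). Turning clockwise takes the tongue into the catch. Next I go over the chute, then down.

Request:
carry_out:
  rows:
    - [0, 0, -0.02, 0.026, -0.121, 0, 1]
    - [0, 0, -0.02, 0.026, -0.121, 0, 1]
    - [0, 0, -0.02, 0.026, -0.121, 0, 1]
    - [0, 0, -0.02, 0.026, -0.121, 0, 1]
    - [0, 0, -0.02, 0.026, -0.121, 0, 1]

```text
time: 2.65
tcp_pos: [469.8, -181.2, 326.9]
eef_rot: [0.577, 0.817, 0.0, -0.001]
wrist_force: [-0.1, 0.0, -0.1]
gripper_width: 85.4
gripper_force: 0.0
```

Request:
carry_out:
  rows:
    - [0, 0, 0, 0, 0, -0.04, 1]
    - [0, 0, 0, 0, 0, -0.07, 1]
    - [0, 0, 0, 0, 0, -0.1, 1]
    - [0, 0, 0, 0, 0, -0.11, 1]
    - [0, 0, 0, 0, 0, -0.11, 1]

```text
time: 3.15
tcp_pos: [469.2, -181.1, 216.7]
eef_rot: [0.577, 0.817, -0.0, -0.001]
wrist_force: [-0.5, 0.5, 0.6]
gripper_width: 85.2
gripper_force: 0.0
```

Run:
```python
from h import *
s=r.state();print(s["time"],np.round(s["tcp_pos"],1),np.round(s["wrist_force"],1),np.round(s["ft_torque"],2))
im,W=pts("wrist");cv2.imwrite("pics/w2.png",im)
```

```text
3.15 [ 469.2 -181.1  216.7] [-0.5  0.5  0.6] [-0.04 -0.02 -0.02]
```

View pics/w2.png

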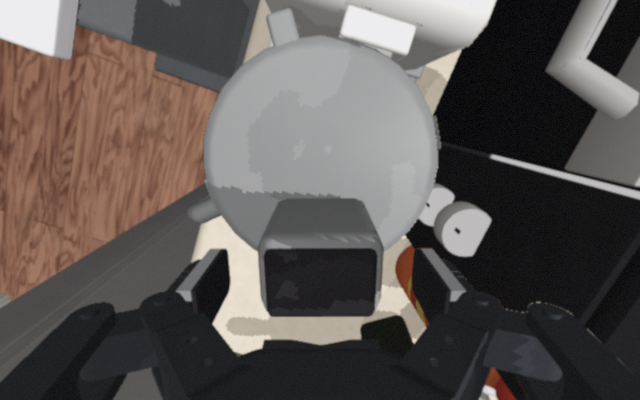

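The chute is centred between the open fingers (edges at x≈260–380, pads at 228 and 413) and aligned with them. Closing now.

Request:
carry_out:
  rows:
    - [0, 0, 0, 0, 0, 0, -1]
    - [0, 0, 0, 0, 0, 0, -1]
    - [0, 0, 0, 0, 0, 0, -1]
    - [0, 0, 0, 0, 0, 0, -1]
    - [0, 0, 0, 0, 0, 0, -1]
  force: 40

```text
time: 3.7
tcp_pos: [470.1, -183.0, 218.9]
eef_rot: [0.578, 0.816, 0.0, 0.001]
wrist_force: [-2.7, 3.0, 12.0]
gripper_width: 57.0
gripper_force: 40.1
```

```bash
cat > st.py <<'E'
from h import *
s=r.state();q=s["eef_rot"];th=np.arctan2(q[1],q[0])
psi=(2*th-np.pi/2+np.pi/2)%np.pi-np.pi/2
print("t",round(s["time"],2),"tcp",np.round(s["tcp_pos"],1),"psi",round(psi,3),"F",np.round(s["wrist_force"],1),"M",np.round(s["ft_torque"],2),"w",round(s["gripper_width"],1),"gf",round(s["gripper_force"],1),"q",np.round(s["joint_positions"],2))
E
python3 st.py
python3 - <<'E'
import numpy as np
# bowl axis estimate and arc shifts for chute
ax=np.array([456.8,-146.2]);p=np.array([469.2,-181.1]);v=p-ax;print(np.linalg.norm(v),np.arctan2(v[1],v[0]))
for a in(.1,.2,.3,.4,.5,.6):
    c,s=np.cos(-a),np.sin(-a);print(a,np.round(ax+[c*v[0]-s*v[1],s*v[0]+c*v[1]]-p,1))
E
```

```text
t 3.7 tcp [ 470.1 -183.   218.9] psi 0.339 F [-2.7  3.  12. ] M [0.3  0.39 0.28] w 57.0 gf 40.1 q [-0.49  0.33  1.65 -0.    1.16 -0.83]
37.03741351660507 -1.2294069653760924
0.1 [-3.5 -1.1]
0.2 [-7.2 -1.8]
0.3 [-10.9  -2.1]
0.4 [-14.6  -2.1]
0.5 [-18.2  -1.7]
0.6 [-21.9  -0.9]
```

Request:
carry_out:
  rows:
    - [0, 0, -0.05, -0.0017, -0.0006, 0, -1]
    - [0, 0, -0.1, -0.0035, -0.0011, 0, -1]
    - [0, 0, -0.15, -0.0053, -0.0015, 0, -1]
    - [0, 0, -0.2, -0.0072, -0.0018, 0, -1]
    - [0, 0, -0.25, -0.009, -0.002, 0, -1]

```text
time: 4.2
tcp_pos: [460.7, -185.1, 218.9]
eef_rot: [0.676, 0.737, 0.0, 0.001]
wrist_force: [-5.1, -0.7, 14.0]
gripper_width: 57.2
gripper_force: 40.4
```

```bash
python3 st.py
```

```text
t 4.2 tcp [ 460.7 -185.1  218.9] psi 0.087 F [-5.1 -0.7 14. ] M [0.08 0.9  0.37] w 57.2 gf 40.4 q [-0.5   0.32  1.67 -0.    1.15 -0.59]
```

Request:
carry_out:
  rows:
    - [0, 0, -0.02, -0.0007, -0.0001, 0, -1]
    - [0, 0, -0.04, -0.0015, -0.0001, 0, -1]
    - [0, 0, -0.06, -0.0022, -0.0001, 0, -1]
    - [0, 0, -0.08, -0.003, -0.0001, 0, -1]
    - [0, 0, -0.1, -0.0037, -0.0001, 0, -1]

```text
time: 4.7
tcp_pos: [457.0, -185.3, 218.9]
eef_rot: [0.711, 0.703, -0.0, 0.001]
wrist_force: [-7.5, -1.3, 13.8]
gripper_width: 56.9
gripper_force: 40.4
```

```bash
python3 st.py
```

```text
t 4.7 tcp [ 457.  -185.3  218.9] psi -0.011 F [-7.5 -1.3 13.8] M [-0.16  0.98  0.39] w 56.9 gf 40.4 q [-0.51  0.32  1.68 -0.    1.15 -0.49]
```

Request:
carry_out:
  rows:
    - [0, 0, -0.01, -0.0004, 0, 0, -1]
    - [0, 0, -0.02, -0.0007, 0, 0, -1]
    - [0, 0, -0.03, -0.0011, 0.0001, 0, -1]
    - [0, 0, -0.04, -0.0015, 0.0001, 0, -1]
    - [0, 0, -0.05, -0.0018, 0.0001, 0, -1]

```text
time: 5.2
tcp_pos: [455.1, -185.3, 218.9]
eef_rot: [0.728, 0.685, -0.0, 0.001]
wrist_force: [-8.3, -0.5, 15.1]
gripper_width: 57.0
gripper_force: 40.5
```

```bash
python3 st.py
```

```text
t 5.2 tcp [ 455.1 -185.3  218.9] psi -0.061 F [-8.3 -0.5 15.1] M [-0.24  1.19  0.41] w 57.0 gf 40.5 q [-0.51  0.32  1.68 -0.    1.14 -0.45]
```

Request:
carry_out:
  rows:
    - [0, 0, -0.01, -0.0004, 0, 0, -1]
    - [0, 0, -0.02, -0.0007, 0, 0, -1]
    - [0, 0, -0.03, -0.0011, 0.0001, 0, -1]
    - [0, 0, -0.04, -0.0015, 0.0001, 0, -1]
    - [0, 0, -0.05, -0.0019, 0.0002, 0, -1]

```text
time: 5.7
tcp_pos: [453.2, -185.1, 218.9]
eef_rot: [0.745, 0.667, -0.0, 0.001]
wrist_force: [-7.9, -1.9, 14.3]
gripper_width: 57.0
gripper_force: 40.5
```

```bash
python3 st.py
```

```text
t 5.7 tcp [ 453.2 -185.1  218.9] psi -0.111 F [-7.9 -1.9 14.3] M [-0.35  1.15  0.45] w 57.0 gf 40.5 q [-0.51  0.31  1.68 -0.    1.14 -0.4 ]
```

Request:
carry_out:
  rows:
    - [0, 0, -0.01, -0.0004, 0.0001, 0, -1]
    - [0, 0, -0.02, -0.0007, 0.0001, 0, -1]
    - [0, 0, -0.03, -0.0011, 0.0002, 0, -1]
    - [0, 0, -0.04, -0.0015, 0.0002, 0, -1]
    - [0, 0, -0.05, -0.0018, 0.0003, 0, -1]

```text
time: 6.2
tcp_pos: [451.3, -184.9, 218.9]
eef_rot: [0.762, 0.648, -0.0, 0.001]
wrist_force: [-8.5, -3.2, 16.4]
gripper_width: 57.4
gripper_force: 40.6
```

```bash
python3 st.py
```

```text
t 6.2 tcp [ 451.3 -184.9  218.9] psi -0.161 F [-8.5 -3.2 16.4] M [-0.45  1.34  0.48] w 57.4 gf 40.6 q [-0.51  0.31  1.69 -0.    1.14 -0.35]
```

Request:
carry_out:
  rows:
    - [0, 0, -0.01, -0.0004, 0.0001, 0, -1]
    - [0, 0, -0.02, -0.0007, 0.0001, 0, -1]
    - [0, 0, -0.03, -0.0011, 0.0002, 0, -1]
    - [0, 0, -0.04, -0.0015, 0.0002, 0, -1]
    - [0, 0, -0.05, -0.0018, 0.0003, 0, -1]

```text
time: 6.7
tcp_pos: [449.5, -184.6, 218.9]
eef_rot: [0.778, 0.629, -0.0, 0.001]
wrist_force: [-7.3, -3.0, 13.5]
gripper_width: 56.9
gripper_force: 41.0
```

```bash
python3 st.py
```

```text
t 6.7 tcp [ 449.5 -184.6  218.9] psi -0.211 F [-7.3 -3.  13.5] M [-0.42  1.13  1.24] w 56.9 gf 41.0 q [-0.51  0.31  1.69 -0.    1.14 -0.3 ]
```

Request:
carry_out:
  rows:
    - [0, 0, -0.01, -0.0004, 0.0001, 0, -1]
    - [0, 0, -0.02, -0.0007, 0.0001, 0, -1]
    - [0, 0, -0.03, -0.0011, 0.0002, 0, -1]
    - [0, 0, -0.04, -0.0015, 0.0003, 0, -1]
    - [0, 0, -0.05, -0.0018, 0.0004, 0, -1]

```text
time: 7.2
tcp_pos: [449.3, -184.0, 219.0]
eef_rot: [0.793, 0.61, 0.001, 0.002]
wrist_force: [7.7, 2.5, 7.2]
gripper_width: 57.2
gripper_force: 58.5
```

```bash
python3 st.py
```

```text
t 7.2 tcp [ 449.3 -184.   219. ] psi -0.26 F [7.7 2.5 7.2] M [ 0.55 -0.82  2.66] w 57.2 gf 58.5 q [-0.51  0.31  1.69  0.    1.14 -0.25]
```

The stop is felt. Mz rose from 0.48 to 2.66 N m, the x force reversed and x stopped advancing after about 0.55 rad of turn. I'll open the fingers and lift.

Request:
carry_out:
  rows:
    - [0, 0, 0, 0, 0, 0, 1]
    - [0, 0, 0, 0, 0, 0, 1]
    - [0, 0, 0, 0, 0, 0, 1]
    - [0, 0, 0, 0, 0, 0, 1]
    - [0, 0, 0, 0, 0, 0, 1]

```text
time: 7.7
tcp_pos: [447.7, -183.5, 217.4]
eef_rot: [0.793, 0.609, -0.0, -0.0]
wrist_force: [0.0, 0.3, 0.9]
gripper_width: 85.6
gripper_force: 0.0
```

Request:
carry_out:
  rows:
    - [0, 0, 0, 0, 0, 0.03, 1]
    - [0, 0, 0, 0, 0, 0.06, 1]
    - [0, 0, 0, 0, 0, 0.1, 1]
    - [0, 0, 0, 0, 0, 0.11, 1]
    - [0, 0, 0, 0, 0, 0.11, 1]

```text
time: 8.2
tcp_pos: [448.4, -183.8, 328.7]
eef_rot: [0.793, 0.609, 0.001, 0.001]
wrist_force: [-0.2, -0.6, -1.1]
gripper_width: 85.5
gripper_force: 0.0
```

Request:
carry_out:
  rows:
    - [0, 0, -0.12, 0, 0.04, 0, 1]
    - [0, 0, -0.24, 0, 0.08, 0, 1]
    - [0, 0, -0.36, 0, 0.12, 0, 1]
    - [0, 0, -0.48, 0, 0.14, 0, 1]
    - [0, 0, -0.48, 0, 0.14, 0, 1]

```text
time: 8.7
tcp_pos: [446.9, -41.2, 325.9]
eef_rot: [0.916, 0.402, -0.001, -0.001]
wrist_force: [0.4, 0.3, -0.3]
gripper_width: 85.3
gripper_force: 0.0
```

```bash
python3 st.py; python3 meas.py w3
```

```text
t 8.7 tcp [446.9 -41.2 325.9] psi -0.743 F [ 0.4  0.3 -0.3] M [-0.03  0.01  0.02] w 85.3 gf 0.0 q [-0.23  0.15  1.6   0.    1.4   0.52]
dial 1062 z 218.7 [448.4  -1.4] [53.7 14.1] 38.3 mean [449.6  -0.8 218.4] bb [426. -21. 213.] [472.  19. 221.]
chute 353 z 238.7 [ 433.6 -180.3] [37.3 22.4] 78.3 mean [ 434.2 -169.9  239.1] bb [ 420. -197.  235.] [ 448. -161.  243.]
pusher 394 z 244.7 [ 435.8 -179. ] [26.7 17.9] 76.8 mean [ 435.9 -176.7  244.7] bb [ 425. -190.  244.] [ 447. -165.  246.]
lid 12105 z 171.9 [ 472.3 -132.1] [154.1 175.3] 89.9 mean [ 465.3 -127.3  172.2] bb [ 385. -209.  168.] [560. -55. 182.]
block 11523 z 182.7 [447.7  -1.8] [129.6 107.3] 3.7 mean [452.    0.5 182.4] bb [381. -59. 178.] [515.  55. 190.]
```

View pics/w3.png

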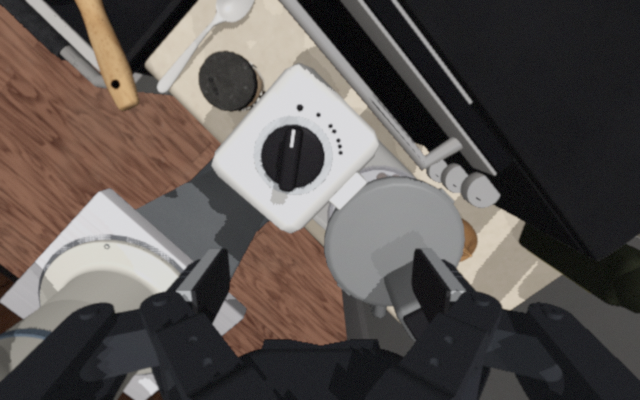

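The tongue is now hidden in the catch near (345,190). The chute measures 0.54 rad turned, which matches the stop I felt. The dial is still off, with its wing at (292,157). Next I go to the dial.

Request:
carry_out:
  rows:
    - [0, 0, -0.08, 0.001, 0.03, 0, 1]
    - [0, 0, -0.16, 0.001, 0.04, 0, 1]
    - [0, 0, -0.16, 0.001, 0.04, 0, 1]
    - [0, 0, -0.16, 0.001, 0.04, -0.03, 1]
    - [0, 0, -0.16, 0.001, 0.04, -0.06, 1]

```text
time: 9.25
tcp_pos: [449.1, -4.7, 266.5]
eef_rot: [0.944, 0.331, 0.001, 0.0]
wrist_force: [0.2, 0.2, -0.7]
gripper_width: 85.3
gripper_force: 0.0
```

```bash
python3 st.py
python3 - <<'E'
from h import *
im,W=pts("wrist");cv2.imwrite("pics/w4.png",im)
E
```

```text
t 9.25 tcp [449.1  -4.7 266.5] psi -0.897 F [ 0.2  0.2 -0.7] M [0.03 0.02 0.02] w 85.3 gf 0.0 q [-0.14  0.2   1.7  -0.    1.24  0.75]
```

View pics/w4.png

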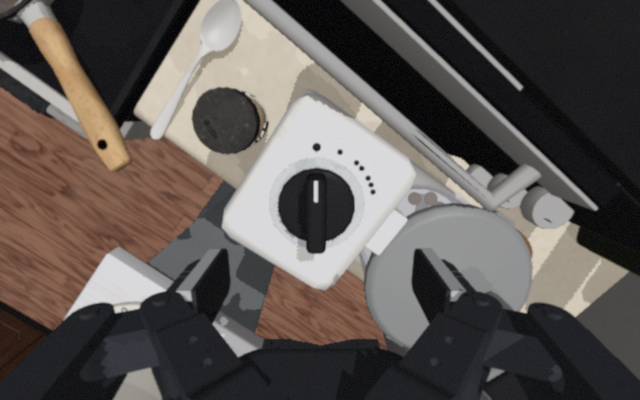

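The wing is vertical at u≈317, centred between the fingers and aligned with them. Lowering and closing.

Request:
carry_out:
  rows:
    - [0, 0, -0.005, -0.001, 0.003, -0.02, 1]
    - [0, 0, -0.005, -0.001, 0.003, -0.035, 1]
    - [0, 0, -0.005, -0.001, 0.003, -0.043, 1]
    - [0, 0, -0.005, -0.001, 0.003, -0.043, 1]
    - [0, 0, -0.005, -0.001, 0.003, -0.043, 1]

```text
time: 9.8
tcp_pos: [448.1, -1.0, 224.9]
eef_rot: [0.945, 0.327, 0.0, 0.0]
wrist_force: [0.7, 0.6, 0.3]
gripper_width: 85.2
gripper_force: 0.0
```

Request:
carry_out:
  rows:
    - [0, 0, 0, 0, 0, 0, -1]
    - [0, 0, 0, 0, 0, 0, -1]
    - [0, 0, 0, 0, 0, 0, -1]
    - [0, 0, 0, 0, 0, 0, -1]
    - [0, 0, 0, 0, 0, 0, -1]
  force: 60

```text
time: 10.3
tcp_pos: [447.8, -0.5, 224.5]
eef_rot: [0.945, 0.326, 0.0, 0.0]
wrist_force: [0.3, -0.3, -0.8]
gripper_width: 12.4
gripper_force: 0.0
```

```bash
python3 st.py
```

```text
t 10.3 tcp [447.8  -0.5 224.5] psi -0.906 F [ 0.3 -0.3 -0.8] M [-0.   -0.03 -0.01] w 12.4 gf 0.0 q [-0.13  0.25  1.76  0.    1.13  0.77]
```

Request:
carry_out:
  rows:
    - [0, 0, 0, 0, 0, 0, -1]
    - [0, 0, 0, 0, 0, 0, -1]
    - [0, 0, 0, 0, 0, 0, -1]
    - [0, 0, 0, 0, 0, 0, -1]
    - [0, 0, 0, 0, 0, 0, -1]
  force: 60

```text
time: 10.8
tcp_pos: [447.8, -0.5, 224.4]
eef_rot: [0.945, 0.326, 0.0, -0.0]
wrist_force: [0.2, -0.6, -0.2]
gripper_width: 0.0
gripper_force: 0.0
```

```bash
python3 st.py
```

```text
t 10.8 tcp [447.8  -0.5 224.4] psi -0.906 F [ 0.2 -0.6 -0.2] M [-0.01  0.05  0.04] w 0.0 gf 0.0 q [-0.13  0.25  1.77  0.    1.13  0.77]
```

Run:
```python
from h import *
im,W=pts("wrist");im2,W2=pts("scene")
c=cv2.resize(im2[190:285,225:385],(640,380),interpolation=cv2.INTER_CUBIC)
cv2.imwrite("pics/w5.png",cv2.resize(np.vstack([im,c]),(492,600)))
q=W2[200:285,250:370].reshape(-1,3);m=(abs(q[:,0]-447)<40)&(abs(q[:,1])<40);print(np.histogram(q[m,2],np.arange(180,400,10)))
```

```text
(array([229, 106,  10,  37,   6,   7,  10,   4,   3,  14,  15,  20,  19,
        12,   9,   5,   3,   3,  14,  12,  12]), array([180, 190, 200, 210, 220, 230, 240, 250, 260, 270, 280, 290, 300,
       310, 320, 330, 340, 350, 360, 370, 380, 390]))
```

View pics/w5.png

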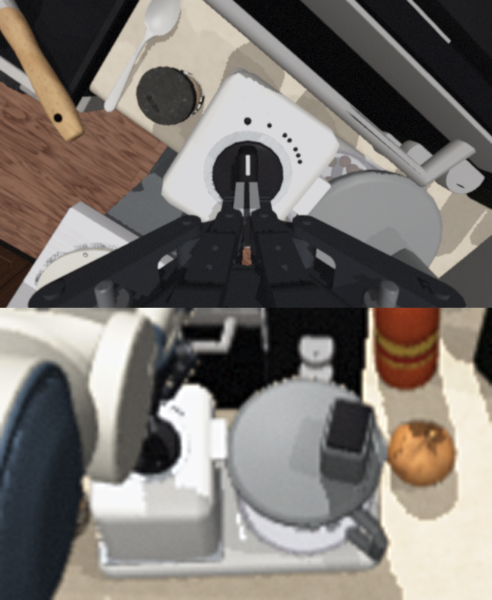

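Run:
```python
from h import *
from scipy.spatial.transform import Rotation as R
s=r.state();im,W=pts("wrist");p=r.camera_params("wrist")
T=np.eye(4);T[:3,:3]=R.from_quat(s["eef_rot"]).as_matrix();T[:3,3]=s["tcp_pos"];T=T@np.array(p["hand_eye"])
for n,z in(("tcp",0),("grasp",6),("tip",25)):
    P=np.array([0,0,z,1.]);c=np.linalg.inv(np.array(p["hand_eye"]))@P
    print(n,cv2.projectPoints(c[:3].reshape(1,1,3),np.zeros(3),np.zeros(3),np.array(p["K"]),np.array(p["dist_coeffs"]))[0].ravel().round())
L=(W-np.array(s["tcp_pos"]))@R.from_quat(s["eef_rot"]).as_matrix()
for v in range(180,300,6): print(v,[np.round(L[v,u],0).tolist() for u in(308,320,332)],np.round(W[v,320],0))
print(np.round(p["hand_eye"],2).tolist())
```

```text
tcp [320. 252.]
grasp [320. 247.]
tip [320. 233.]
180 [[29.0, -8.0, 40.0], [29.0, -0.0, 40.0], [29.0, 7.0, 40.0]] [471.  18. 185.]
186 [[27.0, -7.0, 35.0], [27.0, -0.0, 33.0], [27.0, 7.0, 35.0]] [469.  16. 192.]
192 [[24.0, -7.0, 32.0], [27.0, -0.0, 20.0], [26.0, 7.0, 25.0]] [469.  16. 204.]
198 [[20.0, -7.0, 32.0], [27.0, -0.0, 8.0], [26.0, 6.0, 11.0]] [469.  16. 216.]
204 [[16.0, -7.0, 31.0], [24.0, -0.0, 6.0], [24.0, 6.0, 8.0]] [467.  14. 219.]
210 [[12.0, -7.0, 32.0], [21.0, -0.0, 5.0], [21.0, 6.0, 6.0]] [464.  13. 220.]
216 [[9.0, -7.0, 31.0], [18.0, -0.0, 5.0], [18.0, 6.0, 5.0]] [462.  11. 220.]
222 [[5.0, -7.0, 31.0], [15.0, -0.0, 5.0], [14.0, 6.0, 6.0]] [459.   9. 219.]
228 [[1.0, -8.0, 32.0], [11.0, -0.0, 6.0], [11.0, 6.0, 6.0]] [456.   6. 218.]
234 [[-3.0, -8.0, 32.0], [7.0, -0.0, 6.0], [7.0, 6.0, 7.0]] [454.   4. 218.]
240 [[12.0, -6.0, -11.0], [11.0, -0.0, -11.0], [12.0, 6.0, -12.0]] [457.   7. 235.]
246 [[12.0, -5.0, -19.0], [12.0, -0.0, -19.0], [12.0, 5.0, -18.0]] [457.   7. 243.]
252 [[12.0, -5.0, -25.0], [12.0, -0.0, -24.0], [11.0, 5.0, -23.0]] [457.   7. 249.]
258 [[12.0, -5.0, -30.0], [12.0, -0.0, -30.0], [12.0, 5.0, -30.0]] [457.   7. 254.]
264 [[11.0, -5.0, -35.0], [12.0, -0.0, -36.0], [11.0, 5.0, -34.0]] [457.   7. 260.]
270 [[12.0, -5.0, -40.0], [12.0, -0.0, -39.0], [12.0, 5.0, -40.0]] [457.   7. 264.]
276 [[13.0, -4.0, -46.0], [nan, nan, nan], [13.0, 4.0, -46.0]] [nan nan nan]
282 [[12.0, -4.0, -50.0], [7.0, -0.0, -41.0], [12.0, 4.0, -50.0]] [453.   4. 265.]
288 [[13.0, -4.0, -54.0], [4.0, -0.0, -40.0], [12.0, 4.0, -53.0]] [451.   2. 264.]
294 [[12.0, -4.0, -57.0], [2.0, -0.0, -41.0], [13.0, 4.0, -58.0]] [449.   1. 266.]
[[-0.0, -0.96, -0.28, 70.41], [1.0, -0.0, -0.0, 0.22], [-0.0, -0.28, 0.96, -145.62], [0.0, 0.0, 0.0, 1.0]]
```

The fingers shut on nothing. The wrist depth shows the tips end near tool z≈-9, above the wing, rather than 25 mm ahead of the TCP. I'll open partway and measure where the tips really are.

Request:
carry_out:
  rows:
    - [0, 0, 0, 0, 0, 0, -0.2]
    - [0, 0, 0, 0, 0, 0, -0.2]
    - [0, 0, 0, 0, 0, 0, -0.2]
    - [0, 0, 0, 0, 0, 0, -0.2]
    - [0, 0, 0, 0, 0, 0, -0.2]

```text
time: 11.45
tcp_pos: [447.8, -0.5, 224.4]
eef_rot: [0.945, 0.326, 0.0, -0.0]
wrist_force: [-0.3, 0.1, 0.7]
gripper_width: 34.4
gripper_force: 0.0
```

```bash
cat > tip.py <<'E'
from h import *
from scipy.spatial.transform import Rotation as R
import sys
s=r.state();im,W=pts("wrist");cv2.imwrite(f"pics/{sys.argv[1]}.png",im)
print(np.round(s["tcp_pos"],1),"w",round(s["gripper_width"],1))
L=(W-np.array(s["tcp_pos"]))@R.from_quat(s["eef_rot"]).as_matrix()
m=(abs(L[...,0])<18)&(abs(L[...,1])<70)&(W[...,2]>222)
for sd in(-1,1):
    q=L[m&(np.sign(L[...,1])==sd)];print(sd,len(q),"zmax",np.percentile(q[:,2],[90,99,100]).round(1)); t=q[q[:,2]>np.percentile(q[:,2],95)];print(t.min(0).round(1),t.max(0).round(1))
v,u=np.where(m);print("first rows",v.min(),u[v==v.min()])
E
python3 tip.py w6
```

```text
[447.8  -0.5 224.4] w 34.4
-1 21596 zmax [-50.3 -14.5  -3.1]
[-10.3 -30.9 -34.6] [ 12.5 -16.7  -3.1]
1 21844 zmax [-50.5 -14.6  -3.5]
[-10.2  17.  -34.8] [12.5 31.2 -3.5]
first rows 238 [272 273 274 275 276 277 278 279 280 281 282 283 284 285 356 357 358 359
 360 361 362 363 364 365 366 367 368 369]
```

View pics/w6.png

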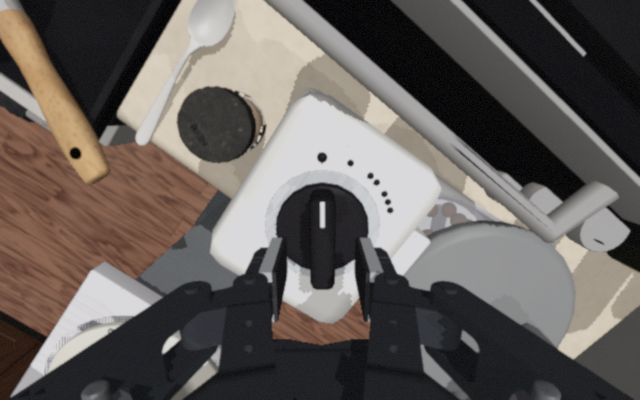

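The tips sit about 6 mm behind the TCP, so they are still at wing-top height. The wing is centred at u≈321 between pads at 282 and 358. I'll lower 30 mm while watching the force.

Request:
carry_out:
  rows:
    - [0, 0, 0, 0, 0, -0.01, -0.2]
    - [0, 0, 0, 0, 0, -0.018, -0.2]
    - [0, 0, 0, 0, 0, -0.024, -0.2]
    - [0, 0, 0, 0, 0, -0.028, -0.2]
    - [0, 0, 0, 0, 0, -0.028, -0.2]

```text
time: 12.0
tcp_pos: [447.4, -0.5, 195.7]
eef_rot: [0.945, 0.326, -0.001, -0.0]
wrist_force: [0.3, 0.4, 1.0]
gripper_width: 34.1
gripper_force: 0.0
```

```bash
python3 st.py; python3 tip.py w7
```

```text
t 12.0 tcp [447.4  -0.5 195.7] psi -0.906 F [0.3 0.4 1. ] M [-0.    0.01 -0.01] w 34.1 gf 0.0 q [-0.13  0.29  1.81 -0.    1.05  0.77]
[447.4  -0.5 195.7] w 34.1
-1 20982 zmax [-54.7 -30.9 -26.3]
[-10.7 -33.1 -44.9] [ 13.4 -16.7 -26.3]
1 21122 zmax [-54.9 -31.  -26.3]
[-10.6  17.  -45.2] [ 13.3  33.8 -26.3]
first rows 253 [368]
```

No contact on the way down. Closing on the wing.

Request:
carry_out:
  rows:
    - [0, 0, 0, 0, 0, 0, -1]
    - [0, 0, 0, 0, 0, 0, -1]
    - [0, 0, 0, 0, 0, 0, -1]
    - [0, 0, 0, 0, 0, 0, -1]
    - [0, 0, 0, 0, 0, 0, -1]
  force: 60

```text
time: 12.55
tcp_pos: [448.3, -0.9, 196.8]
eef_rot: [0.945, 0.326, 0.001, 0.001]
wrist_force: [0.4, -4.4, 3.4]
gripper_width: 12.9
gripper_force: 59.5
```

```bash
python3 st.py
```

```text
t 12.55 tcp [448.3  -0.9 196.8] psi -0.906 F [ 0.4 -4.4  3.4] M [-0.78 -0.09  0.12] w 12.9 gf 59.5 q [-0.13  0.29  1.8  -0.    1.05  0.77]
```

Gripped: width 12.9 mm, 60 N. Now I turn the dial.

Request:
carry_out:
  rows:
    - [0, 0, -0.1, 0, 0, 0, -1]
    - [0, 0, -0.2, 0, 0, 0, -1]
    - [0, 0, -0.3, 0, 0, 0, -1]
    - [0, 0, -0.4, 0, 0, 0, -1]
    - [0, 0, -0.5, 0, 0, 0, -1]

```text
time: 13.05
tcp_pos: [448.8, -1.7, 196.9]
eef_rot: [0.997, 0.08, 0.001, 0.001]
wrist_force: [2.8, -15.6, 0.3]
gripper_width: 12.6
gripper_force: 59.3
```

```bash
python3 st.py
```

```text
t 13.05 tcp [448.8  -1.7 196.9] psi -1.41 F [  2.8 -15.6   0.3] M [-2.45 -0.51  0.31] w 12.6 gf 59.3 q [-0.14  0.29  1.8  -0.    1.05  1.28]
```

Request:
carry_out:
  rows:
    - [0, 0, -0.1, 0, 0, 0, -1]
    - [0, 0, -0.2, 0, 0, 0, -1]
    - [0, 0, -0.3, 0, 0, 0, -1]
    - [0, 0, -0.4, 0, 0, 0, -1]
    - [0, 0, -0.5, 0, 0, 0, -1]

```text
time: 13.55
tcp_pos: [448.8, -2.5, 196.9]
eef_rot: [0.986, -0.169, 0.001, 0.002]
wrist_force: [1.4, -24.9, 0.5]
gripper_width: 12.6
gripper_force: 59.4
```

```bash
python3 st.py
```

```text
t 13.55 tcp [448.8  -2.5 196.9] psi 1.232 F [  1.4 -24.9   0.5] M [-4.1  -0.26  0.2 ] w 12.6 gf 59.4 q [-0.14  0.29  1.8  -0.    1.05  1.78]
```

Request:
carry_out:
  rows:
    - [0, 0, -0.05, 0, 0, 0, -1]
    - [0, 0, -0.1, 0, 0, 0, -1]
    - [0, 0, -0.15, 0, 0, 0, -1]
    - [0, 0, -0.19, 0, 0, 0, -1]
    - [0, 0, -0.22, 0, 0, 0, -1]

```text
time: 14.05
tcp_pos: [448.6, -2.9, 196.9]
eef_rot: [0.962, -0.275, 0.001, 0.002]
wrist_force: [0.4, -28.1, 1.5]
gripper_width: 12.7
gripper_force: 59.5
```

```bash
python3 st.py
```

```text
t 14.05 tcp [448.6  -2.9 196.9] psi 1.015 F [  0.4 -28.1   1.5] M [-4.55 -0.04  0.23] w 12.7 gf 59.5 q [-0.14  0.29  1.8  -0.    1.05  1.99]
```

Request:
carry_out:
  rows:
    - [0, 0, -0.01, 0, -0.001, 0, -1]
    - [0, 0, -0.02, 0, -0.002, 0, -1]
    - [0, 0, -0.03, 0, -0.002, 0, -1]
    - [0, 0, -0.04, 0, -0.002, 0, -1]
    - [0, 0, -0.04, 0, -0.002, 0, -1]

```text
time: 14.55
tcp_pos: [448.6, -3.2, 196.9]
eef_rot: [0.956, -0.293, 0.001, 0.001]
wrist_force: [1.8, -8.1, 2.7]
gripper_width: 12.6
gripper_force: 64.1
```

```bash
python3 st.py
python3 - <<'E'
from h import *
im,W=pts("wrist");w=W.reshape(-1,3)
im2,W2=pts("scene")
cv2.imwrite("pics/w8.png",np.hstack([im[60:360,170:520],cv2.resize(im2[190:285,265:385],(379,300),interpolation=cv2.INTER_CUBIC)]))
q=W2.reshape(-1,3);m=(abs(q[:,0]-455)<75)&(abs(q[:,1]+183)<50)&(q[:,2]>236)&(q[:,2]<255)
rc=cv2.minAreaRect(q[m][:,:2].astype(np.float32));print("chute",m.sum(),rc)
E
```

```text
t 14.55 tcp [448.6  -3.2 196.9] psi 0.976 F [ 1.8 -8.1  2.7] M [-1.34 -0.34  1.13] w 12.6 gf 64.1 q [-0.14  0.29  1.8  -0.    1.05  2.03]
chute 248 ((447.7069091796875, -185.08526611328125), (40.76392364501953, 57.473533630371094), 77.66716766357422)
```

View pics/w8.png

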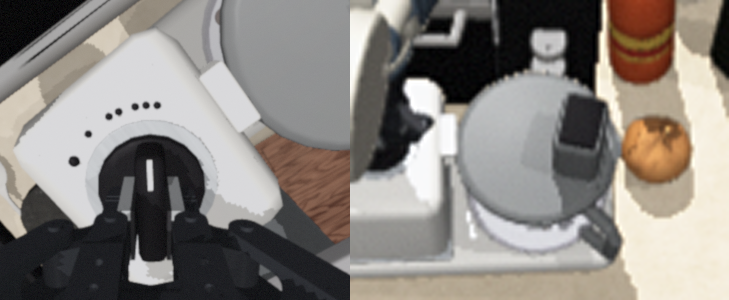

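The stop is felt (Mz rose to 1.13 N m), the pointer is on the triple dot and the chute is still in its locked position. One hold, then I hand in.

Request:
carry_out:
  rows:
    - [0, 0, 0, 0, 0, 0, -1]
    - [0, 0, 0, 0, 0, 0, -1]
    - [0, 0, 0, 0, 0, 0, -1]
    - [0, 0, 0, 0, 0, 0, -1]
    - [0, 0, 0, 0, 0, 0, -1]

```text
time: 15.15
tcp_pos: [448.6, -3.2, 196.9]
eef_rot: [0.956, -0.293, 0.001, 0.001]
wrist_force: [1.4, -8.3, 1.7]
gripper_width: 12.3
gripper_force: 64.0
```

```bash
python3 st.py; python3 -c "
from plant import r
print(r.sign_off())"
```

```text
t 15.15 tcp [448.6  -3.2 196.9] psi 0.977 F [ 1.4 -8.3  1.7] M [-1.39 -0.35  1.15] w 12.3 gf 64.0 q [-0.14  0.29  1.8  -0.    1.05  2.03]
the job is handed in; nothing more can be done
None
```

I turned the lid to its stop and let go of it, then turned the dial to its end stop on the third step, where the fingers still hold it; the job was handed in at about 15 s, and the hand-in gave no verdict.

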